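# Lay the twin-gauge panel on its back against the stop

## Task

Tip the standing twin-gauge instrument panel back, away from its dials, letting it down gently with the fingers all the way until it lies on its back on the padded rest, dials up, with its foot end pushed squarely up against the yellow stop. Only push and support it with the fingers: do not pinch, lift or drop it, and leave everything else on the bench alone.

Things in the scene. Friction and masses are not known exactly. Their poses are not given: they have to be found in the camera images.
- panel: Twin-gauge panel, loose, 0.3 to 0.55 kg: black slab 30 mm thick (x), 90 mm wide (y), 185 mm tall (z), standing on the rest's pad. Origin: centre of its underside (foot face). Its +x face, towards the stop, has two 58 mm gauges 10 mm proud, centred 52 and 114 mm up; the top 42 mm is flat. Its back (-x face) is flat
- panel_heel (a point): middle of the panel's bottom back edge, the edge it tips about, held by friction only; 15 mm along panel -x from its origin. Past about 10 degrees of lean the panel falls by itself unless something is under its back; gentle means turning slower than 4 rad/s
- panel_head (a point): middle of the panel's top back edge, 185 mm from the heel along panel z
- rest: Padded rest, fixed. Origin: at bench height below the middle of the yellow stop's bed-side face. x points from bed to stop, roughly to the robot's left (+y); z up. Grey padded bed, top 28 mm above the bench, 126 mm wide, from x = -150 mm to the stop (bar 110 mm wide, x 0 to 20 mm, top 46 mm above the bench)
- rest_edge (a point): middle of the top edge of the bed's open end, 150 mm from the stop, 28 mm above the bench; beyond it lies free bench. The panel starts with its dial-side face (gauges apart) 13 to 18 mm from the stop; lying home, its head sticks out 35 mm past this edge
- oil_bottle: bystander: amber oil bottle 50 mm across, 110 mm tall, standing behind the stop; origin centre of underside
- bezel: bystander: steel bezel ring 64 mm across, 9 mm high, lying beside the rest on the side away from the robot; origin centre of underside
- bezel2: bystander: steel bezel ring 90 mm across, 9 mm high, lying on the bench; origin centre of underside
- gauge: bystander: loose round gauge in an aluminium can, 84 mm across, 53 mm high; origin centre of underside
- tin: bystander: open red tin 74 mm across, 80 mm tall; origin centre of underside
- driver: bystander: screwdriver with yellow handle lying on the bench
There are look-alikes about, which are no part of the job. There is more than one size of the panel; the one meant has the size given above.

How it is judged:
By the outcome, as a careful person would: the job done as asked, in the order asked, and still so for the second after the job is handed in, with the robot touching nothing.
It also fails if it takes over 64 s, if anything falls off the work surface, if the arm or the gripper's body presses on something with over 40 N, if the wrist force passes 120 N, or if a joint passes its speed limit or range.

## Robot

A 6-joint arm with a two-finger parallel gripper is mounted at the origin on the work surface. World frame = base frame: x ahead of the robot, y to its left, z up, the work surface at z = 0. Lengths are in m, angles in rad, forces in N, time in s.
With the tool pointing down it reaches from about 0.35 to 0.925 m from the base axis. Payload 6.4 kg.
Tool frame: the origin (TCP) lies on the centre line of the jaws, within the pads' length; the fingertips stand 8 mm ahead of it and the grasp point (between the pads) lies 11 mm behind it; z points along the fingers, y is the line along which they close (so a half turn about z gives the same grasp; the last joint's range is limited). The gripper opens to 85 mm and grips with 20 to 120 N. Pads are 22 mm wide; open, the fingers measure 114 mm over their backs; the gripper's body (76 mm by 85 mm) begins 54 mm behind the grasp point. The pads swing forward as they close: fully open they stand 13 mm farther back than shut.
Start: joints at [1.151, 0.245, 1.558, -0, 1.339, -0.174], TCP at [0.158, 0.63, 0.239] pointing down, gripper open.
Joint ranges: [-3.13, 3.13], [-1.02, 2.26], [0.13, 2.54], [-0.95, 4.09], [0.21, 2.88], [-2.74, 2.74]. Speed limits (rad/s): [2.57, 2.57, 3.14, 3.14, 3.14, 3.14].

## Interface

Orientations are given as a unit quaternion [w, x, y, z].
In Python, from bench import * gives the robot as it stands.
- The arm moves only by the tool servo_tool, never from a script. Its argument "increments" is a list of rows, each an object with "dp": the shift along the world's x, y, z in cm, a list of three; "delta_rot": the turn, a rotation vector about the world's x, y, z in rad, a list of three; "claw": the finger opening in cm, from 0 to 8.54. In form: [{"dp": [x, y, z], "delta_rot": [ax, ay, az], "claw": claw}, ...]. A call has 1 to 5 rows; each row is the pose to reach, as a shift and turn from the pose commanded when the call began; what a row does not reach only later rows make up. A row lasts 1/8 s, in which the tool goes at most 62.5 mm and 10.7 degrees, less where a joint would pass 70% of its speed; a pose out of reach is approached as far as the arm can. A call with a gripper value outside its range is refused whole. The fingers move at their own pace and stop on an object; "squeeze" is the grip in N (left out, the last holds). Time passes only in rows, so rows that repeat a pose let the fingers close. It gives the time, the measured TCP pose, the force, the opening and the grip force at its end, in the units of the state.
- sense(): the state, without advancing time (a new reading comes with each control period).
- snapshot(name): name is "side" or "top"; returns the picture (384x512x3 uint8, red, green, blue); there is no depth.
- calibration(name): a dict with "camera_matrix" (3x3 intrinsics, pixels), "eye" and "orientation" of the camera in the world. Camera axes: x right, y up, looking along -z (the intrinsics and any distortion apply to the point x, -y, -z); pixel columns grow to the right and rows downward; lengths in m; the calibration is good to about 2 mm. A picture is of the moment at which its call begins. calibration takes no time and is no camera call.
- job_done(): hands the job in; it is judged then, once.
The state is a dict: "time": time; "joint_pos": joint angles; "joint_vel": joint speeds; "tau": joint torques, N m; "tool_pos": TCP position; "ee_rot": TCP orientation; "ft_force": force on the tool from outside, world axes, zero at the start; "ft_torque": the same for the moment, N m; "opening": finger opening in m; "grasp_force": force on a finger pad.
Only numpy, scipy, OpenCV 4.12 (cv2) and the standard library are available. Lean on these libraries where they do the work, as an engineer would, in place of code of your own. Each camera call takes 0.05 s, during which the arm holds its last target. There are 200 camera calls.

## Working session

There is one attempt and no reset: what is moved stays moved. The work goes in short steps, Python scripts to look and compute and a tool call to move; the robot and the scene stay as the last step left them, time stands still between calls to the robot, and variables do not carry over. Pictures are saved under pics/ and viewed, at most 10 in all, crops included, and the job is handed in when it is done.

Besides the shell and the picture viewer there is one more tool, called after "Request:" as name(argument=value, ...) on one line, values as JSON. servo_tool: Moves the arm, as the interface text tells. Its arguments: {"type":"object","properties":{"increments":{"type":"array","items":{"type":"object","properties":{"dp":{"type":"array","items":{"type":"number"}},"delta_rot":{"type":"array","items":{"type":"number"}},"claw":{"type":"number"}}}},"squeeze":{"type":"number"}},"required":["increments"]}

```bash
mkdir -p pics; python3 - <<'E'
from bench import *
import cv2
for n in("side","top"):
    cv2.imwrite(f"pics/{n}0.png",cv2.cvtColor(snapshot(n),cv2.COLOR_RGB2BGR)); print(n,calibration(n))
print(sense())
E
```

```text
side {'camera_matrix': array([[351.86328845,   0.        , 249.53919992],
       [  0.        , 351.86328845, 189.83037783],
       [  0.        ,   0.        ,   1.        ]]), 'eye': array([ 1.21371722, -0.27854497,  0.73033632]), 'orientation': array([0.74833854, 0.34700317, 0.24444613, 0.50972966])}
top {'camera_matrix': array([[385.90516281,   0.        , 255.70879277],
       [  0.        , 385.90516281, 184.7358841 ],
       [  0.        ,   0.        ,   1.        ]]), 'eye': array([ 0.44500702, -0.01264345,  1.17903125]), 'orientation': array([ 0.70946763,  0.02725778, -0.04623833, -0.70269105])}
{'time': 0.1, 'joint_pos': array([ 1.15089530e+00,  2.45785237e-01,  1.55889576e+00,  1.54960941e-05,
        1.33868308e+00, -1.74085816e-01]), 'joint_vel': array([ 0.00041985, -0.00056094, -0.00303083,  0.00048381, -0.00180194,
       -0.00126929]), 'tau': array([-6.97280552e-05, -4.30669284e+01, -3.27129221e+01, -5.07332868e-05,
        2.82303306e-03, -1.50240805e-05]), 'tool_pos': array([0.15795662, 0.63001564, 0.23826231]), 'ee_rot': array([-2.66408811e-04,  1.22600121e-01,  9.92455755e-01, -8.44728580e-04]), 'ft_force': array([-0.02546694, -0.32360947,  0.6709688 ]), 'ft_torque': array([ 0.05158099, -0.03825396,  0.02314218]), 'grasp_force': 0.0, 'opening': 0.08526320686474202}
```

View pics/side0.png

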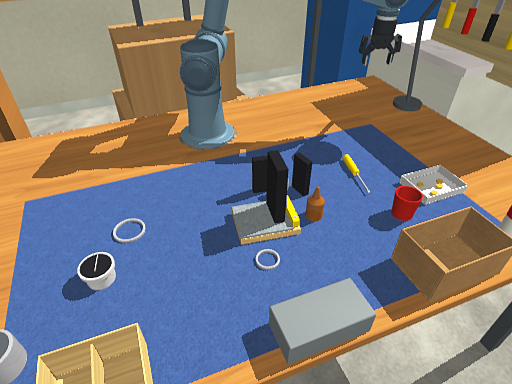

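View pics/top0.png

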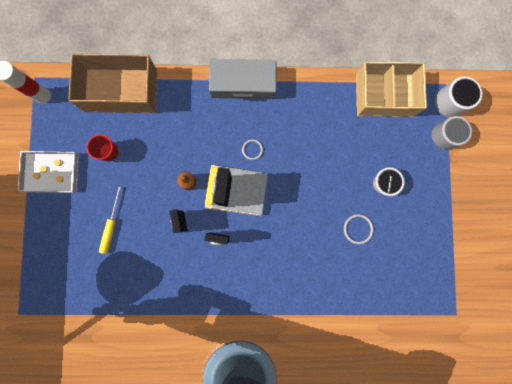

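The side view shows the panel on the grey rest at about (276,188), with the stop at (292,212). There are two other black panels, at side (260,173) and (302,173), or top (217,238) and (179,220). The one on the rest, top (222,187), is tallest and fits. I'll confirm that with an enlarged crop.

```bash
python3 - <<'E'
import cv2,numpy as np
a=cv2.imread("pics/side0.png")[140:250,225:335]; b=cv2.imread("pics/top0.png")[150:250,165:275]
a=cv2.resize(a,(400,400),interpolation=cv2.INTER_CUBIC); b=cv2.resize(b,(400,364),interpolation=cv2.INTER_CUBIC)
b=cv2.copyMakeBorder(b,0,36,0,0,cv2.BORDER_CONSTANT)
cv2.imwrite("pics/crop0.png",np.clip(np.hstack([a,b]).astype(float)*1.4+15,0,255).astype(np.uint8))
E
```

```text
(no output)
```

View pics/crop0.png

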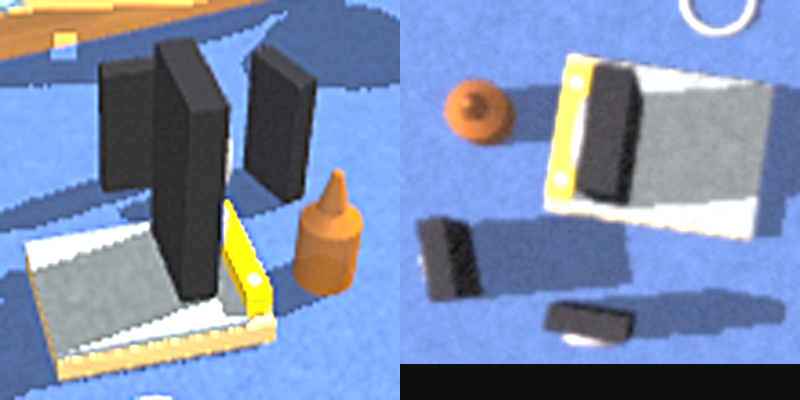

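The crop confirms it: the tall panel stands on the grey bed beside the yellow stop. The two shorter panels stand on the bench. Next I'll fit the rest and panel poses from corner pixels.

```bash
cat >h.py <<'E'
from bench import *
import numpy as np
from scipy.spatial.transform import Rotation as R
from scipy.optimize import least_squares
C={n:calibration(n) for n in("side","top")}
def proj(n,P):
    c=C[n];q=c["orientation"];r=R.from_quat([*q[1:],q[0]])
    p=r.inv().apply(np.atleast_2d(P)-c["eye"]);K=c["camera_matrix"]
    return np.c_[K[0,0]*p[:,0]/-p[:,2]+K[0,2],K[1,1]*p[:,1]/p[:,2]+K[1,2]]
def fit(obs,x0):
    def f(v):
        r=R.from_euler('z',v[2])
        return np.concatenate([(proj(n,r.apply(P)+[v[0],v[1],0])-px).ravel() for n,P,px in obs])
    s=least_squares(f,x0,loss='soft_l1');print(s.x,f(s.x).reshape(-1,2).round(1).tolist());return s.x
E
python3 - <<'E'
from h import *
S=lambda u,v:np.array([225+u/3.636,140+v/3.636]);T=lambda u,v:np.array([165+(u-400)/3.636,150+v/3.636])
A=lambda l:[(n,np.array(P)/1000,(S if n=="side" else T)(*p)) for n,P,p in l]
r=fit(A([("top",(-150,-63,28),(772,83)),("top",(-150,63,28),(750,240)),("top",(0,-55,46),(594,62)),("top",(20,-55,46),(568,55)),("top",(20,55,46),(545,208)),
("side",(-150,63,28),(25,242)),("side",(-150,-63,28),(58,358)),("side",(-150,-63,0),(60,378)),("side",(20,-55,46),(272,292)),("side",(0,-55,46),(250,290))]),[.45,.1,1.5])
p=fit(A([("side",(-15,45,185+28),(152,45)),("side",(15,45,213),(192,38)),("side",(15,-45,213),(228,105)),("side",(-15,-45,213),(190,112)),("side",(-15,-45,28),(183,297)),("side",(15,-45,28),(217,298)),
("top",(15,-45,213),(595,65)),("top",(-15,-45,213),(632,67)),("top",(15,45,213),(580,192)),("top",(-15,45,213),(622,203))]),[.45,.07,1.5])
d=R.from_euler('z',-r[2]).apply([p[0]-r[0],p[1]-r[1],0]);print("panel in rest",d,np.degrees(p[2]-r[2]))
print("rest x axis",np.cos(r[2]),np.sin(r[2]))
E
```

```text
[0.55922258 0.08000764 1.43413227] [[-0.2, 0.2], [-0.1, -1.5], [-1.4, 0.4], [-1.0, 1.3], [-0.5, -4.0], [-0.5, 0.2], [-0.6, -0.9], [-0.9, 0.6], [0.1, -0.4], [-0.7, 1.4]]
[0.5436473  0.04804065 1.4816112 ] [[-1.3, -1.4], [-1.6, -1.3], [0.6, -0.6], [-0.4, -0.4], [-1.0, 1.9], [-0.2, -0.5], [-1.3, -0.8], [0.4, -0.2], [-1.0, -0.3], [-0.6, -2.1]]
panel in rest [-0.03379089  0.0110749   0.        ] 2.7203420006433117
rest x axis 0.13623903667144197 0.9906759938985286
```

Request:
servo_tool(increments=[{"dp": [1,-2,5],"delta_rot": [0,0,0.03],"claw": 6.2},{"dp": [4,-6,9],"delta_rot": [0,0,0.06],"claw": 6.2},{"dp": [7,-10.5,10],"delta_rot": [0,0,0.1],"claw": 6.2},{"dp": [10,-15,10],"delta_rot": [0,0,0.135],"claw": 6.2},{"dp": [13,-19.5,10],"delta_rot": [0,0,0.135],"claw": 6.2}])

```text
time: 0.72
tool_pos: [0.2887, 0.4339, 0.3391]
ee_rot: [0.0, 0.055, 0.998, -0.0]
ft_force: [0.8, 0.1, -0.4]
opening: 0.0618
grasp_force: 0.0
```

Request:
servo_tool(increments=[{"dp": [3,-4.5,0],"claw": 6.2},{"dp": [6,-9,0],"claw": 6.2},{"dp": [9,-13.5,0],"claw": 6.2},{"dp": [12,-18,0],"claw": 6.2},{"dp": [15,-22.5,0],"claw": 6.2}])

```text
schema error: expected keys dp, delta_rot, claw
```

Request:
servo_tool(increments=[{"dp": [3,-4,0],"claw": 6.2},{"dp": [6,-8,0],"claw": 6.2},{"dp": [8,-12,0],"claw": 6.2},{"dp": [10.6,-16,0],"claw": 6.2},{"dp": [10.6,-16,0],"claw": 6.2}])

```text
schema error: expected keys dp, delta_rot, claw
```

```bash
python3 - <<'E'
from h import *
s=sense();print(s["time"],s["joint_pos"].round(3),s["tool_pos"].round(4),s["ee_rot"].round(3),s["opening"])
q=s["ee_rot"];print(R.from_quat([*q[1:],q[0]]).as_matrix().round(3))
E
```

```text
0.725 [ 0.766 -0.129  1.768 -0.     1.503 -0.695] [0.2887 0.4339 0.3391] [ 0.     0.055  0.998 -0.   ] 0.06184234093783934
[[-0.994  0.11   0.   ]
 [ 0.11   0.994 -0.   ]
 [-0.    -0.    -1.   ]]
```

Request:
servo_tool(increments=[{"dp": [3,-4.5,0],"delta_rot": [0,0,0],"claw": 6.2},{"dp": [6,-9,0],"delta_rot": [0,0,0],"claw": 6.2},{"dp": [9,-13.5,0],"delta_rot": [0,0,0],"claw": 6.2},{"dp": [12,-18,0],"delta_rot": [0,0,0],"claw": 6.2},{"dp": [15,-22.5,0],"delta_rot": [0,0,0],"claw": 6.2}])

```text
time: 1.35
tool_pos: [0.4387, 0.2088, 0.339]
ee_rot: [-0.0, 0.055, 0.998, 0.0]
ft_force: [0.3, 0.4, -0.1]
opening: 0.062
grasp_force: 0.0
```

Request:
servo_tool(increments=[{"dp": [3,-4,0],"delta_rot": [0,0,0],"claw": 6.2},{"dp": [6,-8,0],"delta_rot": [0,0,0],"claw": 6.2},{"dp": [8,-12,0],"delta_rot": [0,0,0],"claw": 6.2},{"dp": [10.5,-16,0],"delta_rot": [0,0,0],"claw": 6.2},{"dp": [10.5,-16,0],"delta_rot": [0,0,0],"claw": 6.2}])

```text
time: 1.98
tool_pos: [0.5438, 0.0482, 0.3384]
ee_rot: [-0.001, 0.057, 0.998, -0.0]
ft_force: [-0.1, 0.8, -0.5]
opening: 0.0618
grasp_force: 0.0
```

Request:
servo_tool(increments=[{"dp": [0,0,0],"delta_rot": [0.15,-0.02,0],"claw": 6.2},{"dp": [0,0,0],"delta_rot": [0.3,-0.04,0],"claw": 6.2},{"dp": [0,0,0],"delta_rot": [0.45,-0.06,0],"claw": 6.2}])

```text
time: 2.35
tool_pos: [0.5428, 0.0515, 0.3397]
ee_rot: [0.018, 0.053, 0.972, 0.227]
ft_force: [-0.4, -0.3, -0.8]
opening: 0.0621
grasp_force: 0.0
```

```bash
python3 - <<'E'
from h import *
s=sense();print(s["time"],s["joint_pos"].round(3),s["tool_pos"].round(4),s["ee_rot"].round(3),s["opening"])
E
```

```text
2.35 [-0.32  -0.091  1.777  0.45   1.55  -1.813] [0.5428 0.0515 0.3397] [0.018 0.053 0.972 0.227] 0.06210640158061494
```

Request:
servo_tool(increments=[{"dp": [0,0,0],"delta_rot": [-0.15,0.02,0],"claw": 6.2},{"dp": [0,0,0],"delta_rot": [-0.3,0.04,0],"claw": 6.2},{"dp": [0,0,-3],"delta_rot": [-0.45,0.06,0],"claw": 6.2},{"dp": [0,0,-7],"delta_rot": [-0.45,0.06,0],"claw": 6.2},{"dp": [0,0,-10],"delta_rot": [-0.45,0.06,0],"claw": 6.2}])

```text
time: 2.98
tool_pos: [0.5419, 0.0521, 0.2373]
ee_rot: [-0.001, 0.054, 0.999, 0.0]
ft_force: [-0.2, 0.1, 0.0]
opening: 0.062
grasp_force: 0.0
```

```bash
cat >look.py <<'E'
import sys,cv2
from h import *
def look(name,boxes):
    s=sense();print(s["time"],s["joint_pos"].round(3),s["tool_pos"].round(4),s["opening"],s["ft_force"].round(1))
    q=s["ee_rot"];print(R.from_quat([*q[1:],q[0]]).as_matrix().round(3).tolist())
    o=[]
    for n,(u,v,w) in boxes.items():
        a=cv2.cvtColor(snapshot(n),cv2.COLOR_RGB2BGR);a=a[v:v+w,u:u+w]
        o.append(cv2.resize(a,(400,400),interpolation=cv2.INTER_CUBIC))
    cv2.imwrite(f"pics/{name}.png",np.clip(np.hstack(o)*1.3+15.,0,255).astype(np.uint8))
E
python3 -c "
from look import *
look('a1',{'side':(215,115,130),'top':(165,140,120)})"
```

```text
2.975 [-1.130e-01  1.000e-03  1.829e+00  0.000e+00  1.314e+00 -1.575e+00] [0.5419 0.0521 0.2373] 0.06195354340263947 [-0.2  0.1  0. ]
[[-0.994, 0.108, -0.002], [0.108, 0.994, 0.0], [0.002, 0.0, -1.0]]
```

View pics/a1.png

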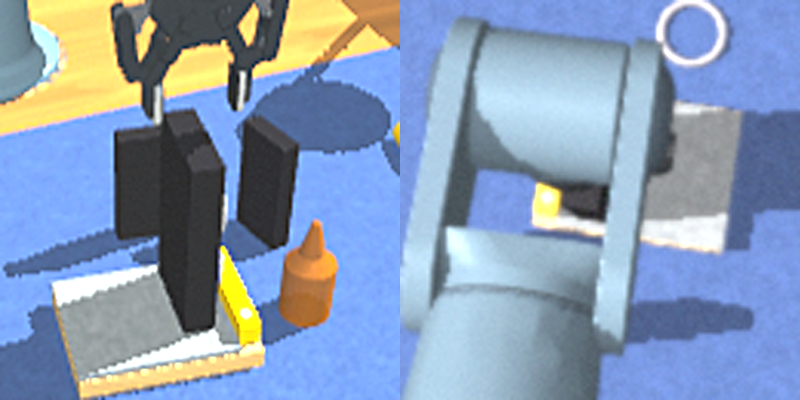

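```bash
python3 - <<'E'
from h import *
d=np.array([.108,.994,0])
for z in(.224,.229,.235,.242): print(z,((proj("side",[np.array([.5419,.0521,z])+k*d for k in(-.034,.034)])-[215,115])*3.077).round().tolist())
for v in ([.5436,.048,1.4816],[.5436,.048,1.434],[.550,.048,1.434],[.538,.05,1.46]):
    r=R.from_euler('z',v[2])
    print(v,((proj("side",r.apply(np.array([(-15,45,213),(15,45,213),(15,-45,213),(-15,-45,213),(-15,-45,28)])/1e3)+[v[0],v[1],0])-[215,115])*3.077).round().tolist())
E
```

```text
0.224 [[154.0, 130.0], [232.0, 117.0]]
0.229 [[154.0, 125.0], [232.0, 112.0]]
0.235 [[154.0, 119.0], [233.0, 106.0]]
0.242 [[154.0, 111.0], [233.0, 99.0]]
[0.5436, 0.048, 1.4816] [[155.0, 111.0], [188.0, 105.0], [225.0, 164.0], [190.0, 170.0], [183.0, 334.0]]
[0.5436, 0.048, 1.434] [[157.0, 110.0], [191.0, 105.0], [223.0, 165.0], [187.0, 170.0], [180.0, 334.0]]
[0.55, 0.048, 1.434] [[160.0, 114.0], [194.0, 109.0], [227.0, 169.0], [191.0, 175.0], [183.0, 339.0]]
[0.538, 0.05, 1.46] [[156.0, 106.0], [189.0, 101.0], [224.0, 160.0], [188.0, 166.0], [181.0, 329.0]]
```

The fingers straddle the panel's top with clearance on both sides. The side-crop tips at (152,113) and (238,105) project to about the TCP height. The panel yaw is about 1.42, square to the rest. I'll descend about 25 mm over the head.

Request:
servo_tool(increments=[{"dp": [0.4,-0.2,0],"delta_rot": [0,0,-0.03],"claw": 6.2},{"dp": [0.4,-0.2,-1.5],"delta_rot": [0,0,-0.03],"claw": 6.2},{"dp": [0.4,-0.2,-3],"delta_rot": [0,0,-0.03],"claw": 6.2},{"dp": [0.4,-0.2,-5],"delta_rot": [0,0,-0.03],"claw": 6.2},{"dp": [0.4,-0.2,-5],"delta_rot": [0,0,-0.03],"claw": 5.2}])

```text
time: 3.7
tool_pos: [0.5457, 0.0486, 0.1869]
ee_rot: [-0.002, 0.07, 0.998, 0.0]
ft_force: [-0.2, -0.1, 0.6]
opening: 0.052
grasp_force: 0.0
```

```bash
python3 - <<'E'
from h import *
yaw=1.43;ex=np.array([np.cos(yaw),np.sin(yaw)])
def P(t,s,o,e,L=.185):
    t,s=np.radians([t,s]);x=-L*np.sin(t)+o*np.cos(s)+e*np.sin(s);z=L*np.cos(t)+o*np.sin(s)-e*np.cos(s)
    return np.array([*(x*ex),z])*100
seq=[(0,0,15)]+[(k,k,15) for k in(3,6,9,12,15)]+[(k,k,15+min(11,(k-15))) for k in range(19,76,4)]+[(78,75,26),(81,75,26),(84,75,26),(87,75,26),(90,75,26)]
p=[P(t,s,o/1e3,.026) for t,s,o in seq]
for c in range(0,len(seq)-1,5):
    print(c)
    for i in range(c+1,min(c+6,len(seq))):
        a=np.radians(seq[i][1]-seq[c][1]); print(seq[i],(p[i]-p[c]).round(2),(a*np.array([ex[1],-ex[0],0])).round(3))
E
```

```text
0
(3, 3, 15) [-0.12 -0.83  0.06] [ 0.052 -0.007  0.   ]
(6, 6, 15) [-0.23 -1.65  0.07] [ 0.104 -0.015  0.   ]
(9, 9, 15) [-0.35 -2.48  0.04] [ 0.156 -0.022  0.   ]
(12, 12, 15) [-0.47 -3.31 -0.04] [ 0.207 -0.029  0.   ]
(15, 15, 15) [-0.58 -4.13 -0.15] [ 0.259 -0.037  0.   ]
5
(19, 19, 19) [-0.1  -0.71 -0.09] [ 0.069 -0.01   0.   ]
(23, 23, 23) [-0.2  -1.41 -0.21] [ 0.138 -0.02   0.   ]
(27, 27, 26) [-0.31 -2.21 -0.4 ] [ 0.207 -0.029  0.   ]
(31, 31, 26) [-0.46 -3.26 -0.78] [ 0.276 -0.039  0.   ]
(35, 35, 26) [-0.61 -4.28 -1.23] [ 0.346 -0.049  0.   ]
10
(39, 39, 26) [-0.14 -0.99 -0.52] [ 0.069 -0.01   0.   ]
(43, 43, 26) [-0.27 -1.93 -1.11] [ 0.138 -0.02   0.   ]
(47, 47, 26) [-0.4  -2.84 -1.77] [ 0.207 -0.029  0.   ]
(51, 51, 26) [-0.52 -3.69 -2.49] [ 0.276 -0.039  0.   ]
(55, 55, 26) [-0.64 -4.5  -3.27] [ 0.346 -0.049  0.   ]
15
(59, 59, 26) [-0.11 -0.75 -0.83] [ 0.069 -0.01   0.   ]
(63, 63, 26) [-0.2  -1.44 -1.71] [ 0.138 -0.02   0.   ]
(67, 67, 26) [-0.29 -2.07 -2.64] [ 0.207 -0.029  0.   ]
(71, 71, 26) [-0.37 -2.63 -3.61] [ 0.276 -0.039  0.   ]
(75, 75, 26) [-0.44 -3.12 -4.62] [ 0.346 -0.049  0.   ]
20
(78, 75, 26) [-0.03 -0.22 -0.94] [ 0. -0.  0.]
(81, 75, 26) [-0.06 -0.4  -1.89] [ 0. -0.  0.]
(84, 75, 26) [-0.07 -0.52 -2.85] [ 0. -0.  0.]
(87, 75, 26) [-0.08 -0.6  -3.82] [ 0. -0.  0.]
(90, 75, 26) [-0.09 -0.62 -4.79] [ 0. -0.  0.]
```

Request:
servo_tool(increments=[{"dp": [-0.12,-0.83,0.06],"delta_rot": [0.052,-0.007,0],"claw": 5.2},{"dp": [-0.23,-1.65,0.07],"delta_rot": [0.104,-0.015,0],"claw": 5.2},{"dp": [-0.35,-2.48,0.04],"delta_rot": [0.156,-0.022,0],"claw": 5.2},{"dp": [-0.47,-3.31,-0.04],"delta_rot": [0.207,-0.029,0],"claw": 5.2},{"dp": [-0.58,-4.13,-0.15],"delta_rot": [0.259,-0.037,0],"claw": 5.2}])

```text
time: 4.32
tool_pos: [0.5418, 0.0067, 0.1887]
ee_rot: [0.01, 0.07, 0.989, 0.131]
ft_force: [-1.0, -0.8, -0.7]
opening: 0.0517
grasp_force: 0.0
```

Request:
servo_tool(increments=[{"dp": [-0.1,-0.71,-0.09],"delta_rot": [0.069,-0.01,0],"claw": 5.2},{"dp": [-0.2,-1.41,-0.21],"delta_rot": [0.138,-0.02,0],"claw": 5.2},{"dp": [-0.2,-1.41,-0.21],"delta_rot": [0.138,-0.02,0],"claw": 5.2}])

```text
time: 4.7
tool_pos: [0.5395, -0.0082, 0.1858]
ee_rot: [0.015, 0.07, 0.978, 0.198]
ft_force: [-0.4, -0.2, 0.6]
opening: 0.0519
grasp_force: 0.2
```

```bash
python3 -c "
from look import *
look('a2',{'side':(205,115,130),'top':(175,140,120)})"
```

```text
4.7 [-0.405  0.058  1.908  0.401  1.306 -1.965] [ 0.5395 -0.0082  0.1858] 0.051870842294439036 [-0.4 -0.2  0.6]
[[-0.99, 0.131, 0.056], [0.143, 0.912, 0.385], [-0.001, 0.39, -0.921]]
```

View pics/a2.png

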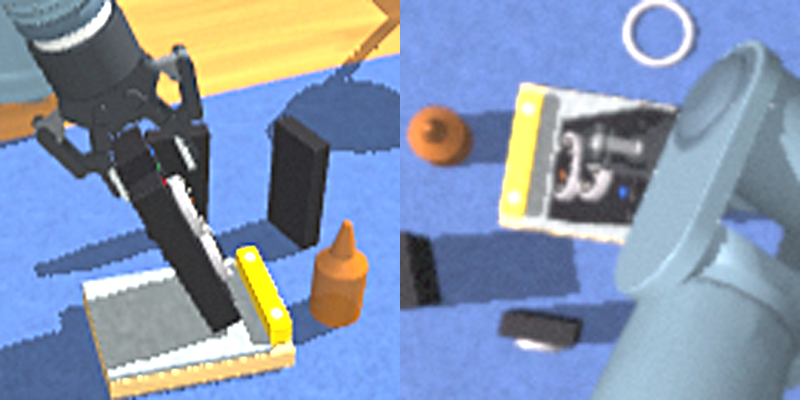

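The panel leans about 27° on the back finger, with dials at crop (190,215) and its heel corner at (218,330), unmoved. I'll keep lowering.

Request:
servo_tool(increments=[{"dp": [-0.11,-0.8,-0.19],"delta_rot": [0.069,-0.01,0],"claw": 5.2},{"dp": [-0.26,-1.85,-0.57],"delta_rot": [0.138,-0.02,0],"claw": 5.2},{"dp": [-0.41,-2.87,-1.02],"delta_rot": [0.207,-0.029,0],"claw": 5.2}])

```text
time: 5.18
tool_pos: [0.5357, -0.0354, 0.1761]
ee_rot: [0.022, 0.066, 0.951, 0.3]
ft_force: [0.1, -0.2, -1.1]
opening: 0.0523
grasp_force: 0.4
```

Request:
servo_tool(increments=[{"dp": [-0.14,-0.99,-0.52],"delta_rot": [0.069,-0.01,0],"claw": 5.2},{"dp": [-0.27,-1.93,-1.11],"delta_rot": [0.138,-0.02,0],"claw": 5.2},{"dp": [-0.4,-2.84,-1.77],"delta_rot": [0.207,-0.029,0],"claw": 5.2},{"dp": [-0.52,-3.69,-2.49],"delta_rot": [0.276,-0.039,0],"claw": 5.2},{"dp": [-0.64,-4.5,-3.27],"delta_rot": [0.346,-0.049,0],"claw": 5.2}])

```text
time: 5.8
tool_pos: [0.5293, -0.0807, 0.1429]
ee_rot: [0.033, 0.062, 0.885, 0.46]
ft_force: [0.8, -0.7, -1.8]
opening: 0.0518
grasp_force: 0.7
```

```bash
python3 -c "
from look import *
look('a3',{'side':(195,125,130),'top':(175,140,120)})"
```

```text
5.8 [-0.707  0.338  1.855  0.763  1.594 -2.387] [ 0.5293 -0.0807  0.1429] 0.0518207940304246 [ 0.8 -0.7 -1.8]
[[-0.99, 0.079, 0.115], [0.139, 0.569, 0.811], [-0.001, 0.819, -0.574]]
```

View pics/a3.png

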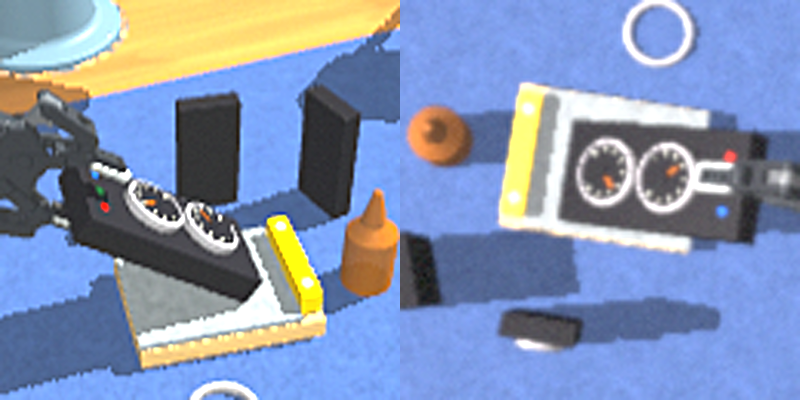

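```bash
python3 - <<'E'
from h import *
yaw=1.43;ex=np.array([np.cos(yaw),np.sin(yaw)])
def P(t,s,o,e,L=.185):
    t,s=np.radians([t,s]);x=-L*np.sin(t)+o*np.cos(s)+e*np.sin(s);z=L*np.cos(t)+o*np.sin(s)-e*np.cos(s)
    return np.array([*(x*ex),z])*100
seq=[(55,55,26),(59,59,26),(63,63,24),(66,64,22),(69,64,20),(72,64,18),(75,64,16),(78,64,15),(81,64,15),(84,64,15),(86,64,15),(88,64,15),(90,64,15),(91,64,15),(92,64,15)]
p=[P(t,s,.026,e/1e3) for t,s,e in seq]
for c in range(0,len(seq)-1,5):
    print(c)
    for i in range(c+1,min(c+6,len(seq))):
        a=np.radians(seq[i][1]-seq[c][1]); print(seq[i],(p[i]-p[c]).round(2),(a*np.array([ex[1],-ex[0],0])).round(3),p[i][2]+2.8)
print(p[0])
E
```

```text
0
(59, 59, 26) [-0.11 -0.75 -0.83] [ 0.069 -0.01   0.   ] 13.217740372895353
(63, 63, 24) [-0.23 -1.62 -1.62] [ 0.138 -0.02   0.   ] 12.425864008696458
(66, 64, 22) [-0.32 -2.23 -2.35] [ 0.156 -0.022  0.   ] 11.697075894344167
(69, 64, 20) [-0.39 -2.77 -3.16] [ 0.156 -0.022  0.   ] 10.889929293387738
(72, 64, 18) [-0.46 -3.27 -3.99] [ 0.156 -0.022  0.   ] 10.064610852094022
5
(75, 64, 16) [-0.06 -0.45 -0.84] [ 0. -0.  0.] 9.223623019911944
(78, 64, 15) [-0.11 -0.76 -1.74] [ 0. -0.  0.] 8.325674080322766
(81, 64, 15) [-0.13 -0.94 -2.69] [ 0. -0.  0.] 7.373345403438489
(84, 64, 15) [-0.15 -1.06 -3.65] [ 0. -0.  0.] 6.413084370645807
(86, 64, 15) [-0.16 -1.12 -4.29] [ 0. -0.  0.] 5.769802564460534
10
(88, 64, 15) [-0.   -0.03 -0.64] [ 0. -0.  0.] 5.124948489190487
(90, 64, 15) [-0.01 -0.04 -1.29] [ 0. -0.  0.] 4.479307800194219
(91, 64, 15) [-0.01 -0.04 -1.61] [ 0. -0.  0.] 4.1564382811044736
(92, 64, 15) [-0.   -0.03 -1.94] [ 0. -0.  0.] 3.83366711119795
[ -1.61847511 -11.4190925   11.24966065]
```

Request:
servo_tool(increments=[{"dp": [-0.11,-0.75,-0.83],"delta_rot": [0.069,-0.01,0],"claw": 5.2},{"dp": [-0.23,-1.62,-1.62],"delta_rot": [0.138,-0.02,0],"claw": 5.2},{"dp": [-0.32,-2.23,-2.35],"delta_rot": [0.156,-0.022,0],"claw": 5.2},{"dp": [-0.39,-2.77,-3.16],"delta_rot": [0.156,-0.022,0],"claw": 5.2},{"dp": [-0.46,-3.27,-3.99],"delta_rot": [0.156,-0.022,0],"claw": 5.2}])

```text
time: 6.52
tool_pos: [0.5245, -0.1133, 0.1028]
ee_rot: [0.037, 0.059, 0.846, 0.528]
ft_force: [0.5, 0.1, -1.7]
opening: 0.0519
grasp_force: 0.7
```

Request:
servo_tool(increments=[{"dp": [-0.06,-0.45,-0.84],"delta_rot": [0,0,0],"claw": 5.2},{"dp": [-0.11,-0.76,-1.74],"delta_rot": [0,0,0],"claw": 5.2},{"dp": [-0.13,-0.94,-2.69],"delta_rot": [0,0,0],"claw": 5.2},{"dp": [-0.15,-1.06,-3.65],"delta_rot": [0,0,0],"claw": 5.2}])

```text
time: 7.02
tool_pos: [0.5228, -0.1242, 0.0657]
ee_rot: [0.038, 0.06, 0.846, 0.528]
ft_force: [0.6, -0.9, -1.0]
opening: 0.0519
grasp_force: 0.9
```

```bash
python3 -c "
from look import *
look('a4',{'side':(185,135,130),'top':(185,140,120)})"
```

```text
7.025 [-0.798  0.589  1.766  0.795  1.649 -2.545] [ 0.5228 -0.1242  0.0657] 0.05189931819965505 [ 0.6 -0.9 -1. ]
[[-0.99, 0.062, 0.127], [0.141, 0.434, 0.89], [-0.0, 0.899, -0.439]]
```

View pics/a4.png

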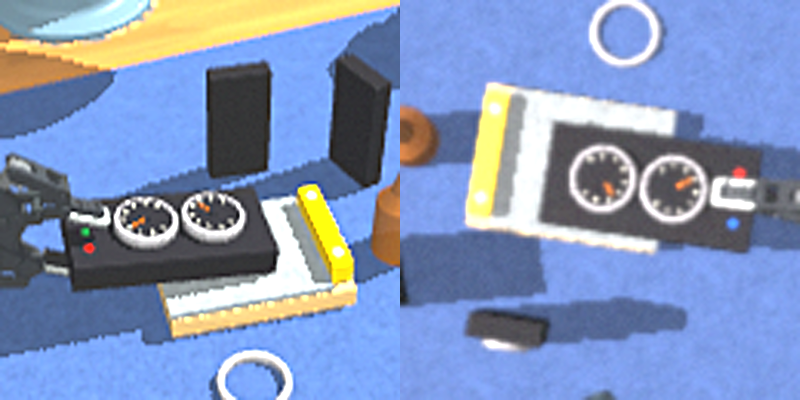

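It's nearly down on the back finger, a few degrees short: dials up, head at side crop (75,275) and foot at (275,250). Next I'll do the last of the lowering.

Request:
servo_tool(increments=[{"dp": [0,-0.04,-0.6],"delta_rot": [0,0,0],"claw": 5.2},{"dp": [-0.01,-0.08,-1.1],"delta_rot": [0,0,0],"claw": 5.2},{"dp": [-0.01,-0.09,-1.5],"delta_rot": [0,0,0],"claw": 5.2},{"dp": [-0.01,-0.1,-1.9],"delta_rot": [0,0,0],"claw": 5.2},{"dp": [-0.01,-0.1,-2.1],"delta_rot": [0,0,0],"claw": 5.2}])

```text
time: 7.75
tool_pos: [0.5227, -0.1249, 0.0453]
ee_rot: [0.037, 0.06, 0.846, 0.529]
ft_force: [-0.3, 0.0, 0.2]
opening: 0.052
grasp_force: 0.0
```

Request:
servo_tool(increments=[{"dp": [0,0,-0.2],"delta_rot": [0,0,0],"claw": 5.2},{"dp": [0,0,-0.2],"delta_rot": [0,0,0],"claw": 5.2}])

```text
time: 8.0
tool_pos: [0.5227, -0.1248, 0.0435]
ee_rot: [0.037, 0.06, 0.846, 0.529]
ft_force: [0.4, 0.2, -0.3]
opening: 0.0519
grasp_force: 0.0
```

Request:
servo_tool(increments=[{"dp": [-0.2,-1.5,0],"delta_rot": [0,0,0],"claw": 5.2},{"dp": [-0.6,-4,0],"delta_rot": [0,0,0],"claw": 5.2},{"dp": [-1,-7.5,0],"delta_rot": [0,0,0],"claw": 5.2},{"dp": [-1,-8.5,3],"delta_rot": [0,0,0],"claw": 5.2},{"dp": [-1,-8.5,7],"delta_rot": [-0.17,0.024,0],"claw": 5.2}])

```text
time: 8.62
tool_pos: [0.5112, -0.2129, 0.111]
ee_rot: [0.031, 0.066, 0.888, 0.454]
ft_force: [0.0, -0.6, 0.8]
opening: 0.052
grasp_force: 0.0
```

Request:
servo_tool(increments=[{"dp": [0,0,0],"delta_rot": [-0.18,0.026,0],"claw": 5.2},{"dp": [0,0,0],"delta_rot": [-0.36,0.052,0],"claw": 5.2},{"dp": [0,0,0],"delta_rot": [-0.54,0.078,0],"claw": 5.2},{"dp": [0,0,0],"delta_rot": [-0.72,0.104,0],"claw": 5.2},{"dp": [0,0,0],"delta_rot": [-0.93,0.132,0],"claw": 5.2}])

```text
time: 9.25
tool_pos: [0.5132, -0.2124, 0.1151]
ee_rot: [0.002, 0.072, 0.997, 0.011]
ft_force: [1.2, 0.2, 0.0]
opening: 0.0519
grasp_force: 0.0
```

Request:
servo_tool(increments=[{"dp": [0,0,0],"delta_rot": [0,0,-0.18],"claw": 5.2},{"dp": [0,0,0],"delta_rot": [0,0,-0.36],"claw": 5.2},{"dp": [0,0,0],"delta_rot": [0,0,-0.54],"claw": 5.2},{"dp": [0,0,0],"delta_rot": [0,0,-0.72],"claw": 5.2},{"dp": [0,0,0],"delta_rot": [0,0,-0.9],"claw": 5.2}])

```text
time: 9.88
tool_pos: [0.5127, -0.2118, 0.114]
ee_rot: [0.008, 0.501, 0.866, 0.013]
ft_force: [0.4, -0.2, -0.3]
opening: 0.0518
grasp_force: 0.0
```

Request:
servo_tool(increments=[{"dp": [0,0,0],"delta_rot": [0,0,-0.18],"claw": 5.2},{"dp": [0,0,0],"delta_rot": [0,0,-0.36],"claw": 5.2},{"dp": [0,0,0],"delta_rot": [0,0,-0.54],"claw": 5.2},{"dp": [0,0,0],"delta_rot": [0,0,-0.67],"claw": 5.2},{"dp": [0,0,0],"delta_rot": [0,0,-0.67],"claw": 5.2}])

```text
time: 10.5
tool_pos: [0.5127, -0.2114, 0.1139]
ee_rot: [0.012, 0.755, 0.656, 0.01]
ft_force: [-0.9, 0.1, 0.7]
opening: 0.052
grasp_force: 0.0
```

```bash
python3 -c "
from look import *
look('a5',{'side':(185,135,130),'top':(195,150,100)})"
```

```text
10.5 [-0.602  0.158  1.907  0.015  1.049 -0.469] [ 0.5127 -0.2114  0.1139] 0.05195665468005457 [-0.9  0.1  0.7]
[[0.14, 0.99, 0.03], [0.99, -0.14, -0.005], [-0.001, 0.031, -1.0]]
```

View pics/a5.png

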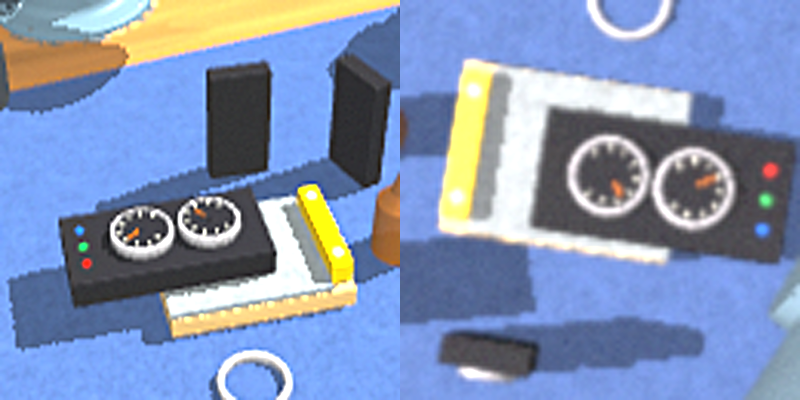

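The panel lies flat, dials up. Its top-face corners in the top crop are (545,108), (797,140), (780,262) and (530,230), with the stop about 45 mm away. I'll refit for the push.

```bash
python3 - <<'E'
from h import *
T=lambda u,v:np.array([195+(u-400)/4,150+v/4])
A=lambda l:[("top",np.array(P)/1000,T(*p)) for P,p in l]
r=fit(A([((-150,-63,28),(691,93)),((-150,63,28),(668,262)),((0,-55,46),(492,70)),((20,-55,46),(466,60)),((0,55,46),(470,222)),((20,55,46),(443,220))]),[.56,.08,1.43])
p=fit(A([((0,-45,58),(545,108)),((-185,-45,58),(797,140)),((-185,45,58),(780,262)),((0,45,58),(530,230))]),[.54,.03,1.43])
print(R.from_euler('z',-r[2]).apply([p[0]-r[0],p[1]-r[1],0]),np.degrees(p[2]-r[2]))
print(R.from_euler('z',p[2]).apply([-.185,0,0])+[p[0],p[1],0])
E
```

```text
[0.55718079 0.07675233 1.43746076] [[0.4, 0.3], [0.3, -0.5], [-0.0, 0.6], [-0.2, 2.1], [-0.2, -0.6], [-0.2, -1.1]]
[0.53967415 0.03443979 1.45284415] [[0.1, -0.1], [-0.2, 0.0], [0.4, 0.1], [-0.3, -0.0]]
[-0.04426432  0.01172619  0.        ] 0.8814035290174586
[ 0.51790356 -0.14927478  0.        ]
```

Request:
servo_tool(increments=[{"dp": [-0.3,0,-2],"delta_rot": [0.004,0.03,0.007],"claw": 5.2},{"dp": [-0.3,0,-4],"delta_rot": [0.004,0.03,0.007],"claw": 5.2},{"dp": [-0.3,0,-6],"delta_rot": [0.004,0.03,0.007],"claw": 5.2},{"dp": [-0.3,0,-7.6],"delta_rot": [0.004,0.03,0.007],"claw": 5.2},{"dp": [-0.3,0,-7.6],"delta_rot": [0.004,0.03,0.007],"claw": 5.2}])

```text
time: 11.22
tool_pos: [0.5088, -0.2096, 0.0362]
ee_rot: [-0.001, 0.752, 0.659, -0.0]
ft_force: [0.2, 0.7, -0.4]
opening: 0.0521
grasp_force: 0.0
```

Request:
servo_tool(increments=[{"dp": [0.2,1.5,0],"delta_rot": [0,0,0],"claw": 5.2},{"dp": [0.4,3,0],"delta_rot": [0,0,0],"claw": 5.2},{"dp": [0.53,4,0],"delta_rot": [0,0,0],"claw": 5.2},{"dp": [0.6,4.5,0],"delta_rot": [0,0,0],"claw": 5.2},{"dp": [0.67,5,0],"delta_rot": [0,0,0],"claw": 5.2}])

```text
time: 11.85
tool_pos: [0.5165, -0.1596, 0.0376]
ee_rot: [0.0, 0.752, 0.659, 0.0]
ft_force: [-0.1, 0.9, 0.0]
opening: 0.052
grasp_force: 0.0
```

Request:
servo_tool(increments=[{"dp": [0.07,0.5,0],"delta_rot": [0,0,0],"claw": 5.2},{"dp": [0.13,1,0],"delta_rot": [0,0,0],"claw": 5.2},{"dp": [0.2,1.5,0],"delta_rot": [0,0,0],"claw": 5.2},{"dp": [0.27,2,0],"delta_rot": [0,0,0],"claw": 5.2},{"dp": [0.33,2.5,0],"delta_rot": [0,0,0],"claw": 5.2}])

```text
time: 12.48
tool_pos: [0.5199, -0.1348, 0.0376]
ee_rot: [0.0, 0.753, 0.658, 0.0]
ft_force: [-0.5, -2.5, 0.7]
opening: 0.0517
grasp_force: 1.3
```

Request:
servo_tool(increments=[{"dp": [0.07,0.5,0],"delta_rot": [0,0,0],"claw": 5.2},{"dp": [0.12,0.9,0],"delta_rot": [0,0,0],"claw": 5.2},{"dp": [0.16,1.2,0],"delta_rot": [0,0,0],"claw": 5.2}])

```text
time: 12.85
tool_pos: [0.5214, -0.1228, 0.0375]
ee_rot: [0.0, 0.753, 0.659, -0.0]
ft_force: [-2.0, -3.1, 2.2]
opening: 0.0518
grasp_force: 1.5
```

Now about 5 mm to go; I'll creep and watch the force.

Request:
servo_tool(increments=[{"dp": [0.03,0.2,0],"delta_rot": [0,0,0],"claw": 5.2},{"dp": [0.05,0.4,0],"delta_rot": [0,0,0],"claw": 5.2}])

```text
time: 13.1
tool_pos: [0.5219, -0.119, 0.0375]
ee_rot: [0.0, 0.753, 0.658, 0.0]
ft_force: [-0.3, -3.1, 2.5]
opening: 0.0519
grasp_force: 1.6
```

Request:
servo_tool(increments=[{"dp": [0.02,0.15,0],"delta_rot": [0,0,0],"claw": 5.2}])

```text
time: 13.22
tool_pos: [0.5221, -0.1175, 0.0375]
ee_rot: [0.0, 0.753, 0.658, 0.0]
ft_force: [-1.2, -3.3, 2.4]
opening: 0.0521
grasp_force: 1.7
```

Request:
servo_tool(increments=[{"dp": [0.02,0.15,0],"delta_rot": [0,0,0],"claw": 5.2}])

```text
time: 13.35
tool_pos: [0.5223, -0.116, 0.0375]
ee_rot: [0.0, 0.753, 0.658, 0.0]
ft_force: [-0.5, -3.2, 2.2]
opening: 0.0518
grasp_force: 1.8
```

Request:
servo_tool(increments=[{"dp": [0.02,0.15,0],"delta_rot": [0,0,0],"claw": 5.2}])

```text
time: 13.48
tool_pos: [0.5225, -0.1145, 0.0375]
ee_rot: [0.0, 0.753, 0.658, 0.0]
ft_force: [-0.5, -3.5, 3.0]
opening: 0.0521
grasp_force: 1.8
```

Request:
servo_tool(increments=[{"dp": [0.02,0.15,0],"delta_rot": [0,0,0],"claw": 5.2}])

```text
time: 13.6
tool_pos: [0.5226, -0.1132, 0.0374]
ee_rot: [0.0, 0.752, 0.659, -0.0]
ft_force: [-0.8, -9.7, 2.4]
opening: 0.0518
grasp_force: 4.7
```

Request:
servo_tool(increments=[{"dp": [0.02,0.15,0],"delta_rot": [0,0,0],"claw": 5.2}])

```text
time: 13.72
tool_pos: [0.5226, -0.1132, 0.0375]
ee_rot: [0.002, 0.752, 0.659, -0.001]
ft_force: [-4.7, -16.0, 1.4]
opening: 0.0519
grasp_force: 8.2
```

Force rose to 16 N, so the panel is against the stop. I'll back off straight and look.

Request:
servo_tool(increments=[{"dp": [0,0,0],"delta_rot": [0,0,0],"claw": 5.2},{"dp": [-0.07,-0.5,0],"delta_rot": [0,0,0],"claw": 5.2},{"dp": [-0.4,-3,0],"delta_rot": [0,0,0],"claw": 5.2},{"dp": [-1,-7,1],"delta_rot": [0,0,0],"claw": 5.2},{"dp": [-1.6,-12,5],"delta_rot": [0,0,0],"claw": 5.2}])

```text
time: 14.35
tool_pos: [0.5045, -0.2282, 0.0835]
ee_rot: [-0.004, 0.752, 0.659, -0.0]
ft_force: [0.2, -0.3, 1.1]
opening: 0.0519
grasp_force: 0.0
```

Request:
servo_tool(increments=[{"dp": [0,-4,3],"delta_rot": [0,0,0],"claw": 5.2},{"dp": [0,-6,5],"delta_rot": [0,0,0],"claw": 5.2},{"dp": [0,-6,5],"delta_rot": [0,0,0],"claw": 5.2}])

```text
time: 14.72
tool_pos: [0.5075, -0.291, 0.1373]
ee_rot: [0.001, 0.753, 0.658, 0.001]
ft_force: [-0.4, 0.8, -0.9]
opening: 0.0521
grasp_force: 0.0
```

```bash
python3 -c "
from look import *
look('a6',{'side':(185,135,130),'top':(195,150,100)})"
```

```text
14.725 [-7.150e-01  2.070e-01  1.801e+00  1.000e-03  1.131e+00 -5.800e-01] [ 0.5075 -0.291   0.1373] 0.052103937540887074 [-0.4  0.8 -0.9]
[[0.135, 0.991, 0.003], [0.991, -0.135, -0.001], [-0.0, 0.003, -1.0]]
```

View pics/a6.png

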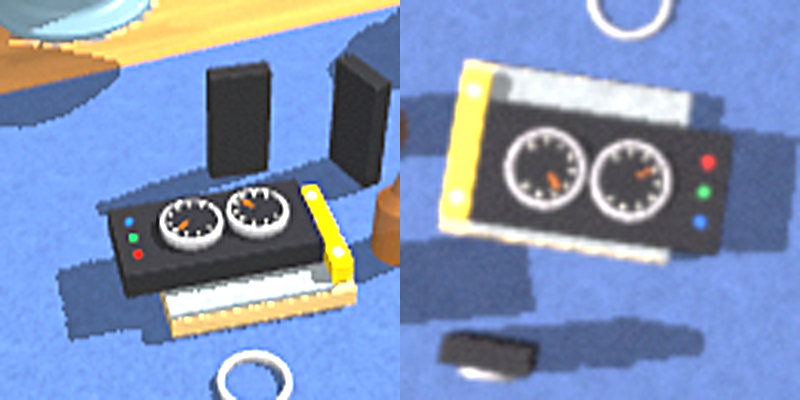

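The panel lies dials up. Its foot edge, from (488,100) to (470,222) in the top crop, is flush along the stop, and the head overhangs the bed edge. The bystanders haven't moved and the arm is clear.

```bash
python3 -c "
from bench import *
print(job_done())"
```

```text
the job is handed in; nothing more can be done
None
```

The panel was let down gently onto its back on the padded rest, dials up, with its foot end pushed flush against the yellow stop and about 12 mm off the stop's centreline towards the robot; I handed the job in at about 15 s, with the arm clear and no verdict returned.

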